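Hang the slide carrier to drain

TASK

Hang the slide carrier on the drain stand by its slotted orange plate: slide the slot sideways over the pin between the two red discs, then let it down so that it hangs upright, fully seated on the pin. Push the white drip tray fully home beneath it as well, and leave the other things on the bench where they are.

Things in the scene. Friction and masses are not known exactly. Their poses are not given: they have to be found in the camera images.
- slide_carrier: Loose microscope slide carrier, about 0.2 kg, upright on the bench: aluminium basket 48 (x) x 84 (y) x 36 (z) mm with a flat orange hanger plate standing up from its middle, 8 mm thick (x, centred on x = 0), 48 mm wide (y), with an L-shaped slot cut through it along x (see carrier_seat). Origin: centre of the underside, z up. At the start its +x points away from the robot, yaw within 0.75 rad.
- carrier_seat (a point): Point of the carrier on the pin's axis when it hangs fully seated: carrier frame (0, 0, 125 mm). It lies in a notch 16 mm wide (y = -8 to +8) with a V-shaped roof peaking at z = 131. The notch goes down into a level channel, z = 100 to 115, which runs to y = -24 and is open at the plate's -y edge: the pin must enter there, run in to y = 0, then the carrier goes down.
- carrier_grip (a point): Middle of the carrier's plain orange grip tab at the top of the plate: carrier frame (0, 0, 168 mm). The tab is 32 mm wide (y), 8 mm thick (x), from z = 144 to z = 188; grip it across its thickness.
- drain_stand: Fixed stand: blue base 150 x 132 x 10 mm (x -63 to +87), post at x = +65. From the post a level steel pin, 9 mm diameter, runs toward -x (the robot) at z = 185 and ends at x = -15. Two red discs, 22 mm diameter, on the pin leave a gap x = -9 to +9 for the plate. Origin: on the bench under the gap's middle; +x along the pin to the post, z up, yaw within 0.3 rad. Nothing on it is above z = 200.
- pin_seat (a point): On the pin's axis midway between the red discs: stand frame (0, 0, 185 mm), same axes as the stand. Both sides of the pin (y) are clear.
- drip_tray (a joint): How far the white drip tray (100 x 108 x 22 mm, its rim 33 mm above the bench) is pulled out of the stand's base toward the stand's -x, in m: 0 is fully home at a hard stop, 0.08 the end of its travel. It slides with about 1.5 N of friction and stays where it is left.
- tray_handle (a point): Middle of the outer (-x) face of the tray's upright black handle tab, 50 mm wide (y), 10 mm thick (x), from 14 to 58 mm above the bench; the point is 40 mm above the bench. With the tray home it is at x = -93 mm in the stand frame. Push it along the stand's +x.
- hdpe_bottle: White round bottle, 77 mm across, 63 mm high; bystander. Origin at its underside.
- bottle_amber: White squat bottle with a brownish cap top, 56 x 55 x 44 mm; bystander. Origin at its underside.
- timer: Light grey bench timer, 62 x 66 x 18 mm, with buttons; bystander. Origin at its underside.

How it is judged:
By the outcome, as a careful person would: the job done as asked, in the order asked, and still so for the second after the job is handed in, with the robot touching nothing.
It also fails if it takes over 54 s, if anything falls off the work surface, if the arm or the gripper's body presses on something with over 40 N, if the wrist force passes 120 N, or if a joint passes its speed limit or range.

ROBOT

A 7-joint arm with a two-finger parallel gripper is mounted at the origin on a cart in front of the work surface, level with it; the furniture and walls round the work are solid. World frame = base frame: x ahead of the robot, y to its left, z up, the work surface at z = 0. Lengths are in mm, angles in rad, forces in N, time in s.
With the tool pointing down it reaches from about 350 to 900 mm from the base axis. Payload 7.2 kg.
Tool frame: the origin (TCP) lies midway between the tips of the shut fingers; the grasp point (between the pads) lies 19 mm behind it; z points along the fingers, y is the line along which they close (so a half turn about z gives the same grasp; the last joint's range is limited). The gripper opens to 88 mm and grips with 3 to 60 N. Pads are 20 mm wide; open, the fingers measure 115 mm over their backs; the gripper's body (75 mm by 178 mm) begins 61 mm behind the grasp point.
Start: joints at [1.259, 0.411, -0.013, 1.596, 0.006, 1.134, -0.082], TCP at [150.858, -606.524, 222.653] pointing down, gripper open.
Joint ranges: [-2.95, 2.95], [-0.29, 1.99], [-1.47, 1.44], [0.14, 2.54], [-1.03, 4.17], [0.13, 1.85], [-2.86, 2.86]. Speed limits (rad/s): [2.39, 2.39, 3.01, 3.01, 3.14, 3.14, 3.14].

INTERFACE

Orientations are given as a rotation vector (axis times angle).
In Python, from plant import r gives the robot as it stands.
- The arm moves only by the shell command python3 shift.py 'ROWS' [FORCE]. ROWS is a JSON list of rows, 1 to 10 of them, each of 7 numbers: a rotation vector rx, ry, rz in units of 0.05 rad, then dx, dy, dz in cm, then the opening from 0.0 (shut) to 1.0 (fully open); each row shifts and turns the commanded pose from where the row before left it, along the tool's axes as they then stand; what a row does not reach is not made up. A row lasts 1/12 s, in which the tool goes at most 41.7 mm and 0.125 rad, less where a joint would pass 70% of its speed; a pose out of reach is approached as far as the arm can. The fingers move at their own pace and stop on an object; FORCE is the grip in N (left out, the last holds). Time passes only in rows, so rows that do not move let the fingers close. It prints the time, the measured TCP pose, the force, the opening and the grip force at its end. Input that does not fit is refused with a message, and nothing moves.
- r.read_state(): the state, without advancing time (a new reading comes with each control period).
- r.snapshot(name): name is "scene" or "top" or "wrist"; returns the picture (400x640x3 uint8, blue, green, red); there is no depth.
- r.camera_model(name): a dict with "camera_matrix" (3x3 intrinsics, pixels), "xyz" and "rotation" of the camera in the world; the wrist camera has in their place "hand_eye" (4x4, takes a point from camera to tool coordinates, whose origin is the TCP and whose axes are the flange's). Camera axes: x right, y down, z forward; pixel columns grow to the right and rows downward; lengths in mm; the calibration is good to about 2 mm. The wrist camera is an equidistant fisheye: a pixel r from the principal point sees the ray r / f radians off the axis. A picture is of the moment at which its call begins: read the wrist's pose just before it. camera_model takes no time and is no camera call.
- r.sign_off(): hands the job in; it is judged then, once.
The state is a dict: "clock": time; "joints": joint angles; "joint_velocities": joint speeds; "joint_torque": joint torques, N m; "tool_pos": TCP position; "tcp_rot": TCP orientation; "contact_force": force on the tool from outside, world axes, zero at the start; "moment": the same for the moment, N m; "width": opening from 0.0 (shut) to 1.0 (fully open); "finger_force": force on a finger pad.
Only numpy, scipy, OpenCV 4.12 (cv2) and the standard library are available. Lean on these libraries where they do the work, as an engineer would, in place of code of your own. Each camera call takes 0.05 s, during which the arm holds its last target. There are 200 camera calls.

## Working session

There is one attempt and no reset: what is moved stays moved. The work goes in short steps, Python scripts to look and compute and a shell command to move; the robot and the scene stay as the last step left them, time stands still between calls to the robot, and variables do not carry over. Pictures are saved under pics/ and viewed, at most 10 in all, crops included, and the job is handed in when it is done.

```bash
ls; mkdir -p pics
python3 - <<'E'
from plant import r
import cv2
s=r.read_state(); print(s)
for n in ("scene","top","wrist"):
    print(n,r.camera_model(n))
for n in ("scene","top"):
    cv2.imwrite(f"pics/{n}0.png",r.snapshot(n))
E
```

```text
pics
plant.py
shift.py
{'clock': 0.0, 'joints': array([ 1.25877029,  0.4118904 , -0.01273456,  1.59700428,  0.00556168,
        1.1343224 , -0.08219622]), 'joint_velocities': array([-0.00179965,  0.00292144,  0.00031792,  0.00120817,  0.00138429,
        0.00042086,  0.00081642]), 'joint_torque': array([-1.04543626e-03, -5.87954628e+01,  6.41330257e-01, -2.91079688e+01,
       -5.38701389e-02,  1.83496799e-02,  1.54687027e-04]), 'tool_pos': array([ 150.75039525, -606.03470416,  221.83115907]), 'tcp_rot': array([-3.11671245e+00, -3.81913187e-01,  4.10948369e-04]), 'contact_force': array([-0.13403316,  0.33363223,  0.32487082]), 'moment': array([ 0.03104501, -0.00947388, -0.00277312]), 'finger_force': 0.0, 'width': 0.9941133664704891}
scene {'camera_matrix': array([[384.08668954,   0.        , 318.32040631],
       [  0.        , 384.08668954, 202.08558885],
       [  0.        ,   0.        ,   1.        ]]), 'xyz': array([ 51.57618951, 739.29010413, 807.36323308]), 'rotation': array([-0.7927835 ,  2.47487351, -1.18694589])}
top {'camera_matrix': array([[376.29191806,   0.        , 310.54837395],
       [  0.        , 376.29191806, 199.76748422],
       [  0.        ,   0.        ,   1.        ]]), 'xyz': array([ 341.72242876,   89.67000594, 1366.32447571]), 'rotation': array([-2.10870147,  2.14896909, -0.1889909 ])}
wrist {'camera_matrix': array([[309.70691629,   0.        , 319.79404985],
       [  0.        , 309.70691629, 196.34242671],
       [  0.        ,   0.        ,   1.        ]]), 'hand_eye': array([[-2.00570975e-04, -9.60814130e-01, -2.77193374e-01,
         7.49371942e+01],
       [ 9.99999980e-01, -1.93135339e-04, -5.41275850e-05,
         3.99283473e-03],
       [-1.52928790e-06, -2.77193380e-01,  9.60814150e-01,
        -1.61933245e+02],
       [ 0.00000000e+00,  0.00000000e+00,  0.00000000e+00,
         1.00000000e+00]])}
```

View pics/scene0.png

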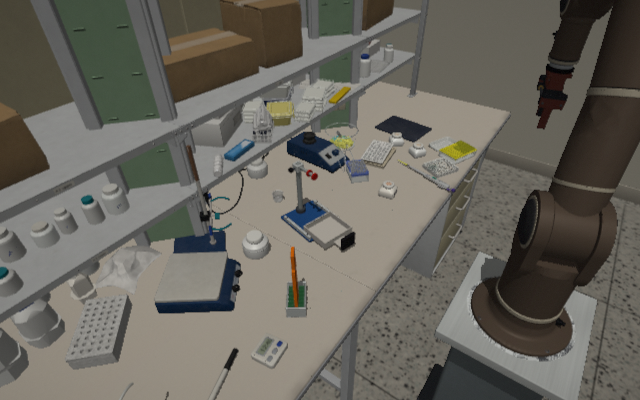

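View pics/top0.png

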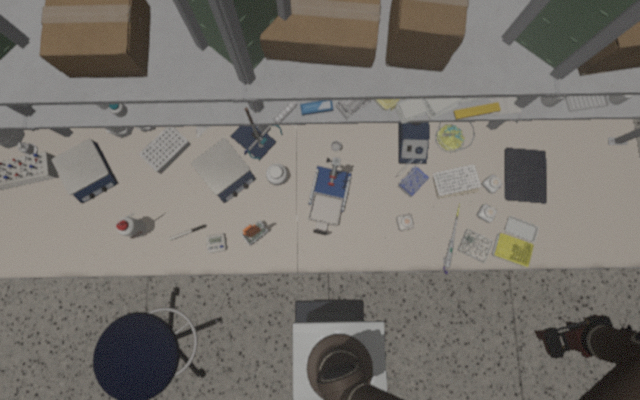

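The scene view shows the carrier (orange plate about (294,268)), the stand (red discs near (310,173)), the tray pulled out with its black handle (348,240), and the timer (270,350). In the top view: carrier (255,231), discs (333,180), handle (321,233). Next are helpers plus enlarged crops.

```bash
cat > h.py <<'E'
import numpy as np, cv2
from scipy.spatial.transform import Rotation as R
from plant import r
def ray(n,uv,state=None):
    m=r.camera_model(n);K=m["camera_matrix"];u=np.atleast_2d(np.asarray(uv,float))
    p=np.c_[(u[:,0]-K[0,2])/K[0,0],(u[:,1]-K[1,2])/K[1,1]]
    if n=="wrist":
        th=np.linalg.norm(p,axis=1,keepdims=True);d=np.c_[p/np.maximum(th,1e-9)*np.sin(th),np.cos(th)]
        T=m["hand_eye"];Q=R.from_rotvec(state["tcp_rot"]).as_matrix()
        return Q@T[:3,3]+state["tool_pos"],d@(Q@T[:3,:3]).T
    d=np.c_[p,np.ones(len(p))];return np.array(m["xyz"]),d@R.from_rotvec(m["rotation"]).as_matrix().T
def plane(n,uv,z,state=None):
    o,d=ray(n,uv,state);return o+d*((z-o[2])/d[:,2])[:,None]
def tri(*obs): # (name,uv,state)
    A=np.zeros((3,3));b=np.zeros(3);L=[]
    for n,uv,s in obs:
        o,d=ray(n,uv,s);d=d[0]/np.linalg.norm(d[0]);P=np.eye(3)-np.outer(d,d);A+=P;b+=P@o;L.append((o,P))
    x=np.linalg.solve(A,b);return x,[round(float(np.linalg.norm(P@(x-o))),1) for o,P in L]
def mask(im,c):
    h=cv2.cvtColor(im,cv2.COLOR_BGR2HSV);H,S,V=cv2.split(h)
    if c=="orange": m=(H>=5)&(H<=16)&(S>170)&(V>90)
    if c=="red": m=((H<=4)|(H>=172))&(S>140)&(V>70)
    if c=="blue": m=(H>=100)&(H<=125)&(S>120)
    if c=="black": m=(V<60)
    return m.astype(np.uint8)*255
def blobs(m,amin=6):
    n,l,st,ce=cv2.connectedComponentsWithStats(m)
    return [(st[i],ce[i]) for i in range(1,n) if st[i][4]>=amin]
E
python3 - <<'E'
from h import *
ims={n:cv2.imread(f"pics/{n}0.png") for n in ("scene","top")}
for n,im in ims.items():
    for c in ("orange","red"):
        print(n,c,[(list(map(int,s)),c2.round(1)) for s,c2 in blobs(mask(im,c)) if s[4]<500])
a=cv2.resize(ims["scene"][150:375,225:365],None,fx=2.6,fy=2.6,interpolation=cv2.INTER_CUBIC)
b=cv2.resize(ims["top"][130:270,190:370],None,fx=2.4,fy=2.4,interpolation=cv2.INTER_CUBIC)
H=max(a.shape[0],b.shape[0]);o=np.zeros((H,a.shape[1]+b.shape[1],3),np.uint8);o[:a.shape[0],:a.shape[1]]=a;o[:b.shape[0],a.shape[1]:]=b
print(o.shape);cv2.imwrite("pics/c0.png",o)
E
```

```text
scene orange [([291, 247, 7, 60, 186], array([293.6, 276.8]))]
scene red [([306, 170, 6, 6, 18], array([308. , 172.2])), ([311, 173, 6, 7, 28], array([313.9, 176. ]))]
top orange []
top red [([118, 225, 9, 4, 21], array([121.9, 226.7]))]
(585, 796, 3)
```

View pics/c0.png

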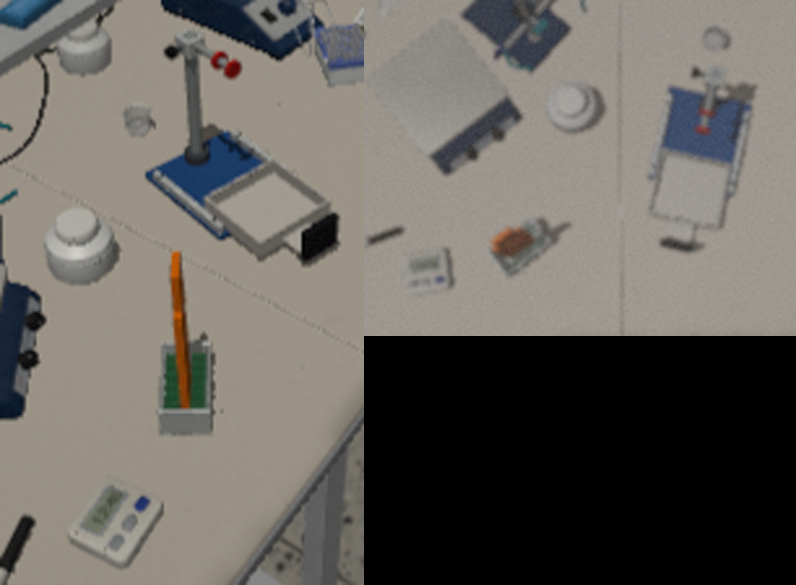

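The crop shows the carrier standing clear (basket at top pixel about (257,233)), the near disc at top (332,184), the far disc at (332,178), and the tray partly out, with its handle at top (322,232). I'll get rough positions first, then refine with the wrist camera.

Run:
```python
from h import *
np.set_printoptions(precision=1,suppress=True)
im=cv2.imread("pics/top0.png")
h=cv2.cvtColor(im,cv2.COLOR_BGR2HSV);H,S,V=cv2.split(h)
o=((H>=3)&(H<=18)&(S>110)).astype(np.uint8)*255;rd=(((H<=5)|(H>=170))&(S>60)).astype(np.uint8)*255
for nm,m in(("or",o),("red",rd)):
    print(nm,[(list(map(int,s)),c.round(1)) for s,c in blobs(m,3) if 240<c[0]<350 and 160<c[1]<245])
print("carrier base",plane("top",(257,233),30))
print("near",tri(("top",(331.7,184),None),("scene",(313.9,176),None)))
print("far",tri(("top",(332.1,177.5),None),("scene",(308,172.2),None)))
print("handle top",plane("top",(322.5,231.8),58),plane("scene",(348,240),40))
print("carrier tip",plane("scene",(293,248),188), plane("scene",(294,307),36))
```

```text
or [([244, 225, 15, 10, 75], array([250.1, 229.6]))]
red [([330, 175, 6, 4, 15], array([332.3, 176.4])), ([329, 182, 5, 4, 12], array([330.8, 183.7]))]
carrier base [[464.4 279.6  30. ]]
near (array([603.9,  18.6, 182.6]), [0.3, 0.3])
far (array([625. ,  17.3, 186.8]), [1.0, 1.0])
handle top [[461.6  47.8  58. ]] [[458.9  57.2  40. ]]
carrier tip [[468.1 281.6 188. ]] [[443.2 322.7  36. ]]
```

Units first: shifts go in cm and turns go in units of 0.05 rad. So -8 mm is -0.8, 38 mm is 3.8, -0.06 rad is -1.2.

```bash
for i in 1; do :; done
python3 shift.py '[[0, 0, -1.2, 3.8, 0, -0.8, 1], [0, 0, -1.2, 3.8, 0, -0.8, 1], [0, 0, -1.2, 3.8, 0, -0.8, 1], [0, 0, -1.2, 3.8, 0, -0.8, 1], [0, 0, -1.2, 3.8, 0, -0.8, 1], [0, 0, -1.2, 3.8, 0, -0.8, 1], [0, 0, -1.2, 3.8, 0, -0.8, 1], [0, 0, -1.2, 3.8, 0, -0.8, 1], [0, 0, -1.2, 3.8, 0, -0.8, 1], [0, 0, -1.2, 3.8, 0, -0.8, 1]]'
```

```text
clock: 0.93
tool_pos: [478.1, -421.2, 302.4]
tcp_rot: [-2.864, -1.29, 0.001]
contact_force: [1.2, -1.7, -1.1]
width: 0.999
finger_force: 0.0
```

In the tool's units: 38 mm is 3.8, -0.06 rad is -1.2.

```bash
python3 shift.py '[[0, 0, -1.2, 3.8, 0, 0, 1], [0, 0, -1.2, 3.8, 0, 0, 1], [0, 0, -1.2, 3.8, 0, 0, 1], [0, 0, -1.2, 3.8, 0, 0, 1], [0, 0, -1.2, 3.8, 0, 0, 1], [0, 0, -1.2, 3.8, 0, 0, 1], [0, 0, -1.2, 3.8, 0, 0, 1], [0, 0, -1.2, 3.8, 0, 0, 1], [0, 0, -1.2, 3.8, 0, 0, 1], [0, 0, -1.2, 3.8, 0, 0, 1]]'; python3 shift.py '[[0, 0, -1.2, 3.8, 0, 0, 1], [0, 0, -1.2, 3.8, 0, 0, 1], [0, 0, 0, 0, 0, 0, 1], [0, 0, 0, 0, 0, 0, 1]]'
python3 - <<'E'
from h import *
import pickle
s=r.read_state();im=r.snapshot("wrist");cv2.imwrite("pics/w1.png",im);pickle.dump(s,open("w1.pkl","wb"));print(s["tool_pos"],s["tcp_rot"],s["joints"])
E
```

```text
clock: 1.77
tool_pos: [642.3, -84.9, 302.0]
tcp_rot: [-2.355, -2.079, 0.001]
contact_force: [1.1, 0.3, 0.1]
width: 1.0
finger_force: 0.0
clock: 2.1
tool_pos: [649.1, -7.5, 302.2]
tcp_rot: [-2.222, -2.219, -0.0]
contact_force: [-0.1, -1.4, 0.5]
width: 1.0
finger_force: 0.0
[649.14478692  -7.51617278 302.2345246 ] [-2.22235589e+00 -2.21855964e+00 -2.58191863e-04] [ 0.27992049  0.45313866 -0.51072297  1.39357766  0.2197337   1.3521891
 -0.23697979]
```

View pics/w1.png

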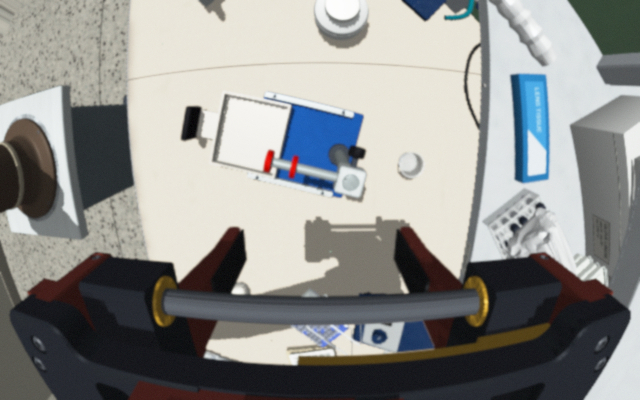

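The wrist view clearly shows the stand: near disc (269,160), far disc (294,167), handle (191,123), base rails along y of about 95–190. I'll move toward the carrier, taking pictures mid-way.

```bash
cat > snap.py <<'E'
import sys,pickle
from h import *
n=sys.argv[1];s=r.read_state();cv2.imwrite(f"pics/{n}.png",r.snapshot("wrist"));pickle.dump(s,open(n+".pkl","wb"))
E
python3 shift.py '[[0, 0, 0, 3.1, -1.9, 0, 1], [0, 0, 0, 3.1, -1.9, 0, 1], [0, 0, 0, 3.1, -1.9, 0, 1], [0, 0, 0, 0, 0, 0, 1], [0, 0, 0, 0, 0, 0, 1]]'; python3 snap.py w2
python3 shift.py '[[0, 0, 0, 3.1, -1.9, 0, 1], [0, 0, 0, 3.1, -1.9, 0, 1], [0, 0, 0, 3.1, -1.9, 0, 1], [0, 0, 0, 0, 0, 0, 1], [0, 0, 0, 0, 0, 0, 1]]'; python3 snap.py w3
python3 - <<'E'
from h import *
w=[cv2.imread(f"pics/w{i}.png") for i in (2,3)]
cv2.imwrite("pics/w23.png",np.vstack([x[0:290,:] for x in w]))
for i in (1,2,3):
    im=cv2.imread(f"pics/w{i}.png")
    for c in("orange","red"):print(i,c,[(list(map(int,s)),c2.round(1)) for s,c2 in blobs(mask(im,c),15) if c2[1]<240])
E
```

```text
clock: 2.57
tool_pos: [592.5, 82.6, 303.1]
tcp_rot: [2.228, 2.214, -0.0]
contact_force: [-0.5, -1.2, -1.1]
width: 0.998
finger_force: 0.0
clock: 3.03
tool_pos: [537.0, 175.6, 302.8]
tcp_rot: [2.228, 2.214, 0.0]
contact_force: [-0.0, -1.8, -1.2]
width: 0.998
finger_force: 0.0
1 orange []
1 red [([264, 151, 10, 21, 127], array([268.1, 161. ])), ([290, 157, 8, 20, 97], array([293.3, 166.4]))]
2 orange [([197, 0, 46, 39, 416], array([220.3,  16.4]))]
2 red []
3 orange [([235, 58, 45, 39, 598], array([258.2,  78.9]))]
3 red [([223, 229, 14, 11, 81], array([229.8, 234. ]))]
```

View pics/w23.png

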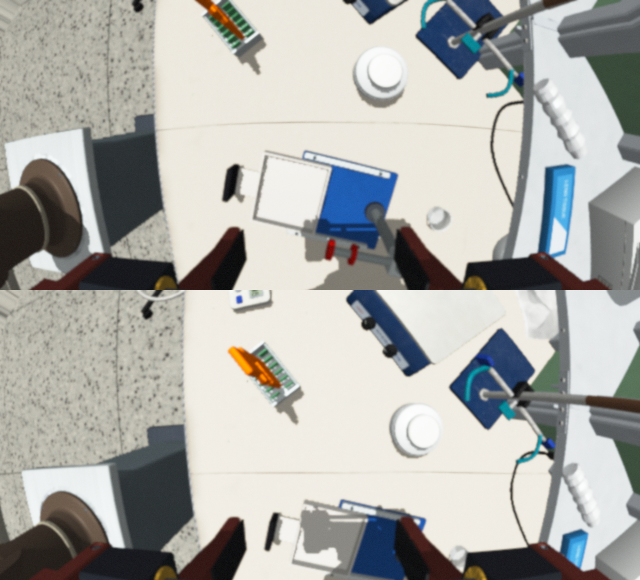

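Upper crop (w2): discs (330,249), (352,256), and the carrier at the top edge. Lower crop (w3): carrier plate top (235–275, 58–95), yaw strongly positive. Next I'll turn the tool to match and take a near view.

```bash
python3 shift.py '[[0, 0, -2.2, 0.4, -0.6, 0, 1], [0, 0, -2.2, 0.4, -0.6, 0, 1], [0, 0, -2.2, 0.4, -0.6, 0, 1], [0, 0, -2.2, 0.4, -0.6, 0, 1], [0, 0, -2.2, 0.4, -0.6, 0, 1], [0, 0, -2.2, 0.4, -0.6, 0, 1], [0, 0, 0, 0, 0, 0, 1], [0, 0, 0, 0, 0, 0, 1]]'; python3 snap.py w4
python3 - <<'E'
from h import *
def crop(n,x0,y0,w,h,f): 
    return cv2.resize(cv2.imread(f"pics/{n}.png")[y0:y0+h,x0:x0+w],None,fx=f,fy=f,interpolation=cv2.INTER_CUBIC)
im=cv2.imread("pics/w4.png");print([(list(map(int,s)),c2.round(1)) for s,c2 in blobs(mask(im,"orange"),15) if c2[1]<240])
b=[b for b in blobs(mask(im,"orange"),60) if b[1][1]<240][0][0];cx,cy=int(b[0]+b[2]/2),int(b[1]+b[3]/2);x0,y0=max(cx-67,0),max(cy-50,0);print(x0,y0)
g=np.vstack([np.hstack([crop("w4",x0,y0,133,100,3),crop("w3",195,30,133,100,3)]),np.hstack([crop("w1",165,85,200,100,2),crop("w2",210,190,200,100,2)])])[:600,:800]
print(g.shape);cv2.imwrite("pics/g4.png",g)
E
```

```text
clock: 3.75
tool_pos: [497.8, 186.9, 302.5]
tcp_rot: [1.401, 2.811, -0.001]
contact_force: [0.4, -0.9, -0.6]
width: 1.001
finger_force: 0.0
[([343, 64, 22, 43, 575], array([351.5,  87.6]))]
287 35Traceback (most recent call last):
  File "<stdin>", line 6, in <module>
    return _nx.concatenate(arrs, 0, dtype=dtype, casting=casting)
           ~~~~~~~~~~~~~~~^^^^^^^^^^^^^^^^^^^^^^^^^^^^^^^^^^^^^^^
ValueError: all the input array dimensions except for the concatenation axis must match exactly, but along dimension 1, the array at index 0 has size 798 and the array at index 1 has size 800
```

Run:
```python
from h import *
def crop(n,x0,y0,w,h,f): 
    return cv2.resize(cv2.imread(f"pics/{n}.png")[y0:y0+h,x0:x0+w],None,fx=f,fy=f,interpolation=cv2.INTER_CUBIC)
g=np.vstack([np.hstack([crop("w4",290,35,100,100,4),crop("w3",205,30,100,100,4)]),np.hstack([crop("w1",165,85,200,100,2),crop("w2",210,190,200,100,2)])])
print(g.shape);cv2.imwrite("pics/g4.png",g)
```

```text
(600, 800, 3)
```

View pics/g4.png

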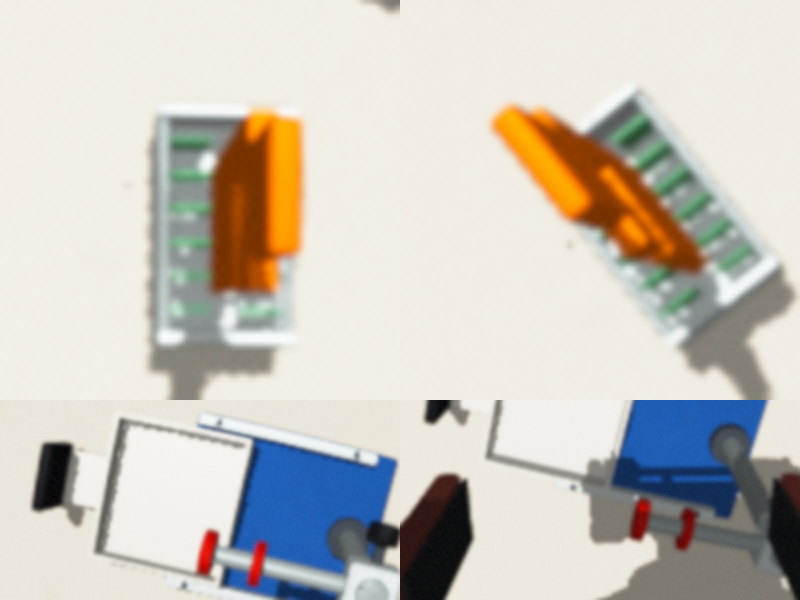

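Left-upper crop (w4): tab top face from (361,64) to (361,98), nearly aligned with the tool. Right-upper (w3): top face from (231,59) to (250,83). Lower crops: discs, and the handle's outer top edge at w1 px (186,108)–(183,139).

Run:
```python
from h import *
import pickle
np.set_printoptions(precision=1,suppress=True)
S={n:pickle.load(open(n+".pkl","rb")) for n in("w1","w2","w3","w4")}
I={n:cv2.imread(f"pics/{n}.png") for n in S}
E={}
for n in("w3","w4"):
    h=cv2.cvtColor(I[n],cv2.COLOR_BGR2HSV);m=((h[...,0]>=8)&(h[...,0]<=20)&(h[...,1]>170)&(h[...,2]>215)).astype(np.uint8);m[250:]=0
    c=max(cv2.findContours(m,0,2)[0],key=cv2.contourArea);q=cv2.boxPoints(cv2.minAreaRect(c));q=q[np.argsort(q[:,1])]
    E[n]=(q[:2].mean(0),q[2:].mean(0));print(n,cv2.contourArea(c),E[n])
P=[];
for k,name in((0,"+y end"),(1,"-y end")):
    x,e=tri(("w" and "wrist",E["w3"][k],S["w3"]),("wrist",E["w4"][k],S["w4"]));P.append(x);print(name,x,e)
hand=[tri(("wrist",a,S["w3"]),("wrist",b,S["w4"])) for a,b in(((231.2,58.75),(361.2,64.5)),((250,83.2),(360.8,98)))];print(hand)
for A,B in((P[0],P[1]),(hand[0][0],hand[1][0])):
    d=(A-B);print("mid",(A+B)/2,"len",np.linalg.norm(d),"yaw",np.arctan2(-d[0],d[1]).round(3))
pl=[plane("wrist",E["w4"][k],188,S["w4"])[0] for k in(0,1)];print("plane188",pl,np.arctan2(-(pl[0]-pl[1])[0],(pl[0]-pl[1])[1]))
# basket rim corners w4 (crop px)
bk=np.array([(157,110),(157,340),(297,340)])/4+[290,35];print("basket",plane("wrist",bk,36,S["w4"]))
# discs
D={}
for n in("w1","w2"):
    b=[(s,c) for s,c in blobs(mask(I[n],"red"),30) if 250<c[0]<380 and c[1]<280];b.sort(key=lambda t:t[1][0]);D[n]=b;print(n,[(list(map(int,s)),c.round(1)) for s,c in b])
c={n:[np.array([s[0]+s[2]/2-.5,s[1]+s[3]/2-.5]) for s,_ in D[n]] for n in D}
N=[tri(("wrist",c["w1"][k],S["w1"]),("wrist",c["w2"][k],S["w2"])) for k in(0,1)];print("discs",N)
pl=[plane("wrist",c["w1"][k],185,S["w1"])[0] for k in(0,1)];pl2=[plane("wrist",c["w2"][k],185,S["w2"])[0] for k in(0,1)];print(pl,pl2)
for d in (N[1][0]-N[0][0],pl[1]-pl[0],pl2[1]-pl2[0]):print("pin yaw",np.arctan2(d[1],d[0]).round(3))
# rails/tray edges in w1, yaw: rail top edge and tray
for nm,z,pts in(("rail",18,[(200,415),(378,458)]),("tray",33,[(118,420),(250,438)]),("trayx",33,[(97,550),(118,420)]),("handle",58,[(43,445),(36,508)])):
    p=plane("wrist",np.array(pts)/2.+[165,85-200],z,S["w1"]);d=p[1]-p[0];print(nm,p,np.arctan2(d[1],d[0]).round(3))
```

```text
w3 212.0 (array([232.2,  56.4], dtype=float32), array([251.8,  80.6], dtype=float32))
w4 248.0 (array([358.,  63.], dtype=float32), array([358.,  98.], dtype=float32))
+y end [452.6 306.2 168. ] [1.1, 1.1]
-y end [472.8 279.5 172.2] [1.9, 1.9]
[(array([455.6, 302.8, 182.6]), [0.3, 0.3]), (array([473.9, 277.8, 184.9]), [0.1, 0.1])]
mid [462.7 292.9 170.1] len 33.793292482435774 yaw 0.649
mid [464.7 290.3 183.8] len 30.964255384241383 yaw 0.632
plane188 [array([452.5, 301.3, 188. ]), array([471.6, 276. , 188. ])] 0.6496251471357402
basket [[422.1 307.1  36. ]
 [470.4 243.2  36. ]
 [508.6 272.9  36. ]]
w1 [([264, 151, 10, 21, 127], array([268.1, 161. ])), ([290, 157, 8, 20, 97], array([293.3, 166.4]))]
w2 [([326, 240, 9, 19, 129], array([329.9, 249. ])), ([348, 245, 10, 20, 110], array([352.8, 254.6]))]
discs [(array([601.1,  22.5, 184.2]), [0.4, 0.4]), (array([624.1,  17.3, 186.4]), [0.0, 0.0])]
[array([600.9,  22.4, 185. ]), array([624.,  17., 185.])] [array([601.5,  23.2, 185. ]), array([624.3,  16.6, 185. ])]
pin yaw -0.224
pin yaw -0.23
pin yaw -0.28
rail [[569.8  95.1  18. ]
 [697.   62.8  18. ]] -0.249
tray [[512.8  93.9  33. ]
 [607.1  77.   33. ]] -0.178
trayx [[492.3   0.4  33. ]
 [512.8  93.9  33. ]] 1.355
handle [[464.7  79.5  58. ]
 [456.7  35.7  58. ]] -1.752
```

Both methods agree: carrier at (464.8, 290.2), yaw 0.64, tip at about 184; stand pin seat at about (613, 19.5, 185), yaw about -0.23; tray about 65 mm out. Now the grasp.

```bash
python3 shift.py '[[0, 0, 0, 2.56, 0.9, 0, 1], [0, 0, 0, 2.56, 0.9, 0, 1], [0, 0, 0, 2.56, 0.9, 0, 1], [0, 0, 0, 2.56, 0.9, 0, 1], [0, 0, 0, 0, 0, 3, 1], [0, 0, 0, 0, 0, 3, 1], [0, 0, 0, 0, 0, 3, 1], [0, 0, 0, 0, 0, 3, 1], [0, 0, 0, 0, 0, 2, 1], [0, 0, 0, 0, 0, 1, 1]]'
python3 shift.py '[[0, 0, 0, 0, 0, 0, 1], [0, 0, 0, 0, 0, 0, 1]]'
```

```text
clock: 4.63
tool_pos: [462.7, 290.7, 149.5]
tcp_rot: [-1.397, -2.812, 0.006]
contact_force: [0.1, 0.2, -0.8]
width: 1.003
finger_force: 0.0
clock: 4.8
tool_pos: [463.4, 292.4, 152.9]
tcp_rot: [-1.394, -2.815, -0.0]
contact_force: [0.3, 0.2, 0.7]
width: 1.001
finger_force: 0.0
```

In the tool's units: -2.5 mm is -0.25.

```bash
python3 shift.py '[[0, 0, 0, -0.25, 0, 0, 0.5], [0, 0, 0, 0, 0, 0, 0.2], [0, 0, 0, 0, 0, 0, 0], [0, 0, 0, 0, 0, 0, 0], [0, 0, 0, 0, 0, 0, 0], [0, 0, 0, 0, 0, 0, 0], [0, 0, 0, 0, 0, 0, 0]]' 30
python3 shift.py '[[0, 0, 0, 0, 0, 0, 0], [0, 0, 0, 0, 0, 0, 0], [0, 0, 0, 0, 0, -1, 0], [0, 0, 0, 0, 0, -2, 0], [0, 0, 0, 0, 0, -3, 0], [0, 0, 0, 0, 0, -3, 0], [0, 0, 0, 0, 0, -2, 0], [0, 0, 0, 0, 0, -1, 0], [0, 0, 0, 0, 0, 0, 0], [0, 0, 0, 0, 0, 0, 0]]'; python3 snap.py w5
python3 - <<'E'
from h import *
print(r.read_state()["joints"].round(2))
cv2.imwrite("pics/w5c.png",cv2.resize(cv2.imread("pics/w5.png")[80:380,120:520],None,fx=1.5,fy=1.5))
E
```

```text
clock: 5.38
tool_pos: [464.3, 290.5, 152.8]
tcp_rot: [1.392, 2.816, 0.0]
contact_force: [-0.3, 0.0, -0.1]
width: 0.507
finger_force: 0.0
clock: 6.22
tool_pos: [464.2, 290.2, 272.4]
tcp_rot: [1.392, 2.816, -0.0]
contact_force: [-0.3, -0.1, -0.4]
width: 0.002
finger_force: 0.0
[-0.04  0.33 -0.77  1.68  0.25  1.23 -0.22]
```

View pics/w5c.png

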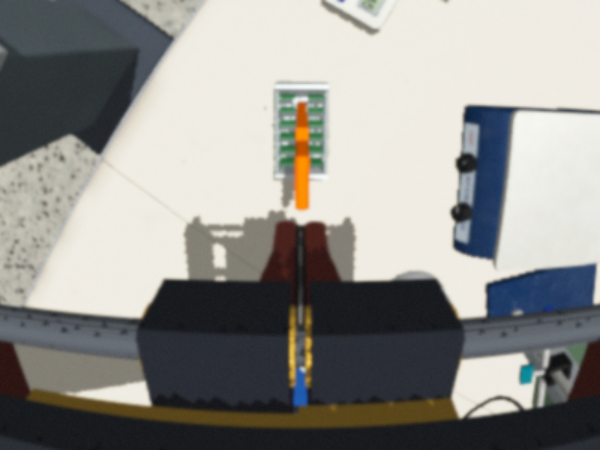

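The picture shows the fingers closed too late (they are slow), but the carrier still stands untouched, its plate in line with the fingers. I'll reopen, descend and wait for the grip.

```bash
python3 shift.py '[[0, 0, 0, 0, 0, 0, 0.45], [0, 0, 0, 0, 0, 0, 0.45], [0, 0, 0, 0, 0, 1, 0.45], [0, 0, 0, 0, 0, 1, 0.45], [0, 0, 0, 0, 0, 2, 0.45], [0, 0, 0, 0, 0, 2, 0.45], [0, 0, 0, 0, 0, 2, 0.45], [0, 0, 0, 0, 0, 2, 0.45], [0, 0, 0, 0, 0, 2, 0.45], [0, 0, 0, 0, 0, 0, 0.45]]' 30
python3 shift.py '[[0, 0, 0, 0, 0, 0, 0], [0, 0, 0, 0, 0, 0, 0], [0, 0, 0, 0, 0, 0, 0], [0, 0, 0, 0, 0, 0, 0], [0, 0, 0, 0, 0, 0, 0], [0, 0, 0, 0, 0, 0, 0], [0, 0, 0, 0, 0, 0, 0], [0, 0, 0, 0, 0, 0, 0]]' 30
```

```text
clock: 7.1
tool_pos: [462.0, 288.5, 147.8]
tcp_rot: [-1.389, -2.813, 0.009]
contact_force: [-0.7, -0.6, -1.1]
width: 0.446
finger_force: 0.0
clock: 7.77
tool_pos: [464.7, 290.7, 153.4]
tcp_rot: [1.391, 2.816, 0.002]
contact_force: [0.2, 0.3, 5.9]
width: 0.089
finger_force: 30.0
```

Gripped (7.8 mm). Lift, then turn to the stand's yaw.

In the tool's units: -20 mm is -2, -30 mm is -3, 0.109 rad is 2.18.

```bash
python3 shift.py '[[0, 0, 0, 0, 0, -1, 0], [0, 0, 0, 0, 0, -2, 0], [0, 0, 2.18, 0, 0, -3, 0], [0, 0, 2.18, 0, 0, -3, 0], [0, 0, 2.18, 0, 0, -2, 0], [0, 0, 2.18, 0, 0, -1, 0], [0, 0, 2.18, 0, 0, 0, 0], [0, 0, 2.18, 0, 0, 0, 0], [0, 0, 2.18, 0, 0, 0, 0], [0, 0, 2.18, 0, 0, 0, 0]]' 30
python3 shift.py '[[0, 0, 0, 0, 0, 0, 0], [0, 0, 0, 0, 0, 0, 0]]'
cat > go.py <<'E'
import sys
from h import *
t=np.array(eval(sys.argv[1]),float);s=r.read_state();M=R.from_rotvec(s["tcp_rot"]).as_matrix()
print("delta tool",(M.T@(t-s["tool_pos"])).round(1),"xang",round(float(np.arctan2(M[1,0],M[0,0])),3),"zaxis",M[:,2].round(3),s["joints"].round(2))
E
python3 go.py '[629,87.7,262]'
```

```text
clock: 8.6
tool_pos: [463.8, 290.2, 272.8]
tcp_rot: [-2.456, -1.959, 0.001]
contact_force: [0.4, -0.2, -2.1]
width: 0.089
finger_force: 30.0
clock: 8.77
tool_pos: [463.9, 290.4, 272.7]
tcp_rot: [2.447, 1.97, -0.001]
contact_force: [-0.2, -0.5, -2.2]
width: 0.089
finger_force: 30.0
delta tool [-162.7  204.6   10.7] xang 1.356 zaxis [-0. -0. -1.] [-0.16  0.3  -0.6   1.69  0.18  1.21 -1.03]
```

In the tool's units: 25 mm is 2.5, -20 mm is -2, 0.015 rad is 0.3.

```bash
python3 shift.py '[[0, 0, 0.3, -1, 1.26, 0, 0], [0, 0, 0, -2, 2.5, 0.1, 0], [0, 0, 0, -2.1, 2.65, 0.1, 0], [0, 0, 0, -2.1, 2.65, 0.1, 0], [0, 0, 0, -2.1, 2.65, 0.1, 0], [0, 0, 0, -2.1, 2.65, 0.1, 0], [0, 0, 0, -2.1, 2.65, 0.1, 0], [0, 0, 0, -2, 2.5, 0.1, 0], [0, 0, 0, -0.77, 1, 0.3, 0], [0, 0, 0, 0, 0, 0, 0]]'
python3 shift.py '[[0, 0, 0, 0, 0, 0, 0], [0, 0, 0, 0, 0, 0, 0]]'; python3 snap.py w6
python3 - <<'E'
from h import *
print(r.read_state()["tool_pos"]); cv2.imwrite("pics/s6.png",r.snapshot("scene"))
a=cv2.imread("pics/w6.png")[60:300,160:480]
b=cv2.imread("pics/s6.png")[130:270,250:370]
cv2.imwrite("pics/g6.png",np.hstack([cv2.resize(a,(533,400)),cv2.resize(b,(264,400*1)[:2] if 0 else (264,308)).copy() if 0 else cv2.copyMakeBorder(cv2.resize(b,(264,308)),0,92,0,0,0)]))
for n in("w6","s6"):print(n,[(list(map(int,s)),c.round(1)) for s,c in blobs(mask(cv2.imread(f"pics/{n}.png"),"red"),10) if 200<c[0]<460 and c[1]<320 and s[4]<400])
E
```

```text
clock: 9.6
tool_pos: [628.1, 79.0, 261.0]
tcp_rot: [2.469, 1.941, -0.004]
contact_force: [0.4, 0.8, -2.9]
width: 0.083
finger_force: 30.0
clock: 9.77
tool_pos: [625.5, 86.0, 262.6]
tcp_rot: [-2.462, -1.949, 0.0]
contact_force: [-0.1, -0.3, -2.6]
width: 0.091
finger_force: 30.0
[625.5166114   86.40974431 262.85636628]
w6 []
s6 [([300, 101, 7, 4, 10], array([303.3, 102.4])), ([306, 170, 6, 6, 16], array([308.1, 172.2])), ([311, 173, 6, 7, 30], array([313.8, 176.3]))]
```

View pics/g6.png

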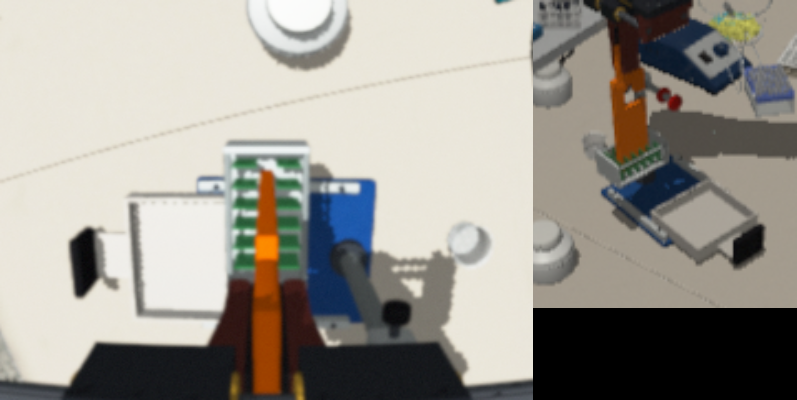

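The wrist view shows the rails and tray parallel to the plate (the yaw fits) and the carrier held upright. The scene crop shows the channel opening facing the discs.

```bash
python3 go.py '[623.3,63.3,231]'
```

```text
delta tool [-23.1   3.1  32. ] xang 1.34 zaxis [ 0.     0.001 -1.   ] [ 0.13  0.44 -0.48  1.5   0.21  1.25 -0.62]
```

In the tool's units: 12 mm is 1.2, -10 mm is -1.

```bash
python3 shift.py '[[0, 0, 0, 0, 0.31, 0.8, 0], [0, 0, 0, 0, 0, 1.2, 0], [0, 0, 0, 0, 0, 0.8, 0], [0, 0, 0, -0.8, 0, 0.4, 0], [0, 0, 0, -1, 0, 0, 0], [0, 0, 0, -0.5, 0, 0, 0], [0, 0, 0, 0, 0, 0, 0], [0, 0, 0, 0, 0, 0, 0], [0, 0, 0, 0, 0, 0, 0]]'; python3 go.py '[613,19.5,231]'
python3 - <<'E'
from h import *
im=r.snapshot("scene");cv2.imwrite("pics/s7.png",im)
cv2.imwrite("pics/s7c.png",cv2.resize(im[120:220,260:360],(600,600),interpolation=cv2.INTER_CUBIC))
E
```

```text
clock: 10.62
tool_pos: [624.2, 61.7, 231.2]
tcp_rot: [2.466, 1.946, 0.002]
contact_force: [0.0, 1.2, -2.4]
width: 0.087
finger_force: 30.0
delta tool [-43.7  -1.1   0.2] xang 1.337 zaxis [ 0.001  0.    -1.   ] [ 0.16  0.45 -0.47  1.56  0.22  1.18 -0.59]
```

View pics/s7c.png

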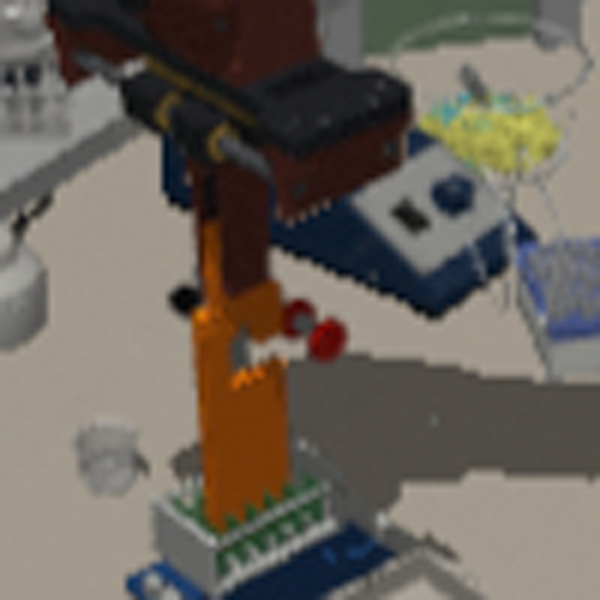

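The plate hangs just short of the discs, with the channel mouth facing them. Quick numeric check against the discs in the same picture.

Run:
```python
from h import *
s=r.read_state();m=r.camera_model("scene");Rc=R.from_rotvec(m["rotation"]).as_matrix()
def proj(p):
    q=(np.atleast_2d(p)-m["xyz"])@Rc;q=q@m["camera_matrix"].T;return (q[:,:2]/q[:,2:]).round(1)
M=R.from_rotvec(s["tcp_rot"]).as_matrix();t=s["tool_pos"]
C=lambda x,y,z:t+M@np.array([y,x,-(z-153.4)])  # tool x=carrier y, tool y=carrier x, tool z=-z
print("shoulder near/far",proj([C(-4,-24,144),C(4,-24,144)]),"channel top/bot near",proj([C(-4,-24,115),C(-4,-24,100)]))
a=-.23;S=lambda x,y,z:np.array([613+x*np.cos(a)-y*np.sin(a),19.5+x*np.sin(a)+y*np.cos(a),z])
print("discs",proj([S(-11,0,185),S(12,0,185)]), "1mm x",proj([S(-10,0,185)]))
im=cv2.imread("pics/s7.png")
print([(list(map(int,q)),c.round(1)) for q,c in blobs(mask(im,"red"),8) if 300<c[0]<330 and 150<c[1]<190])
```

```text
shoulder near/far [[306.  166.7]
 [304.2 165.5]] channel top/bot near [[306.4 175.3]
 [306.6 179.7]]
discs [[313.7 176.1]
 [308.6 172.7]] 1mm x [[313.5 175.9]]
[([308, 170, 4, 6, 10], array([308.9, 171.8])), ([312, 173, 5, 7, 30], array([314. , 176.3]))]
```

Predictions agree to about 1 px. Slide in sideways with a force check halfway.

In the tool's units: -5 mm is -0.5, -1 mm is -0.1.

```bash
python3 shift.py '[[0, 0, 0, -0.4, -0.1, 0, 0], [0, 0, 0, -0.5, 0, 0, 0], [0, 0, 0, -0.5, 0, 0, 0], [0, 0, 0, -0.5, 0, 0, 0], [0, 0, 0, -0.4, 0, 0, 0], [0, 0, 0, -0.3, 0, 0, 0], [0, 0, 0, 0, 0, 0, 0], [0, 0, 0, 0, 0, 0, 0]]'; python3 go.py '[613,19.5,231]'
```

```text
clock: 11.33
tool_pos: [617.0, 36.4, 230.7]
tcp_rot: [2.466, 1.946, 0.0]
contact_force: [0.6, 0.2, -2.6]
width: 0.086
finger_force: 30.0
delta tool [-17.3   0.   -0.3] xang 1.336 zaxis [ 0.  0. -1.] [ 0.2   0.44 -0.47  1.58  0.21  1.18 -0.55]
```

```bash
python3 shift.py '[[0, 0, 0, -0.4, 0, 0, 0], [0, 0, 0, -0.4, 0, 0, 0], [0, 0, 0, -0.4, 0, 0, 0], [0, 0, 0, -0.33, 0, 0, 0], [0, 0, 0, -0.2, 0, 0, 0], [0, 0, 0, 0, 0, 0, 0], [0, 0, 0, 0, 0, 0, 0]]'; python3 go.py '[613,19.5,213.4]'
```

```text
clock: 11.92
tool_pos: [613.0, 19.6, 230.7]
tcp_rot: [2.466, 1.947, 0.0]
contact_force: [-0.0, 0.6, -1.5]
width: 0.091
finger_force: 30.0
delta tool [-0.1  0.1 17.3] xang 1.336 zaxis [ 0.  0. -1.] [ 0.23  0.43 -0.47  1.59  0.2   1.17 -0.52]
```

```bash
python3 shift.py '[[0, 0, 0, 0, 0, 0.3, 0], [0, 0, 0, 0, 0, 0.4, 0], [0, 0, 0, 0, 0, 0.4, 0], [0, 0, 0, 0, 0, 0.3, 0], [0, 0, 0, 0, 0, 0.1, 0], [0, 0, 0, 0, 0, 0, 0], [0, 0, 0, 0, 0, 0, 0]]'; python3 shift.py '[[0, 0, 0, 0, 0, 0.1, 0], [0, 0, 0, 0, 0, 0.1, 0], [0, 0, 0, 0, 0, 0, 0], [0, 0, 0, 0, 0, 0, 0]]'
```

```text
clock: 12.5
tool_pos: [613.0, 19.9, 215.5]
tcp_rot: [-2.465, -1.947, 0.0]
contact_force: [-0.2, -0.3, -2.2]
width: 0.088
finger_force: 30.0
clock: 12.83
tool_pos: [613.0, 19.9, 213.7]
tcp_rot: [2.465, 1.947, 0.0]
contact_force: [0.9, 0.8, -1.9]
width: 0.093
finger_force: 30.0
```

Not touching yet; lower 1 mm at a time.

In the tool's units: 1 mm is 0.1.

```bash
python3 shift.py '[[0, 0, 0, 0, 0, 0.1, 0], [0, 0, 0, 0, 0, 0, 0], [0, 0, 0, 0, 0, 0, 0]]' | grep -E "pos|contact";python3 shift.py '[[0, 0, 0, 0, 0, 0.1, 0], [0, 0, 0, 0, 0, 0, 0], [0, 0, 0, 0, 0, 0, 0]]' | grep -E "pos|contact"
```

```text
tool_pos: [613.2, 20.2, 213.2]
contact_force: [-0.5, 1.7, 2.9]
tool_pos: [613.3, 20.2, 213.1]
contact_force: [-2.1, 0.6, 7.8]
```

Seated (contact at z≈213, force now upward). Release, then rise.

```bash
python3 shift.py '[[0, 0, 0, 0, 0, -0.1, 0.1], [0, 0, 0, 0, 0, 0, 0.15], [0, 0, 0, 0, 0, 0, 0.2], [0, 0, 0, 0, 0, 0, 0.3], [0, 0, 0, 0, 0, 0, 0.4], [0, 0, 0, 0, 0, 0, 0.5], [0, 0, 0, 0, 0, 0, 0.5], [0, 0, 0, 0, 0, 0, 0.5], [0, 0, 0, 0, 0, 0, 0.5]]' ;python3 shift.py '[[0, 0, 0, 0, 0, -0.5, 0.5], [0, 0, 0, 0, 0, -1.5, 0.5], [0, 0, 0, 0, 0, -2.5, 0.5], [0, 0, 0, 0, 0, -3, 0.5], [0, 0, 0, 0, 0, -3, 0.5], [0, 0, 0, 0, 0, -2, 0.5], [0, 0, 0, 0, 0, 0, 0.5], [0, 0, 0, 0, 0, 0, 0.5]]'; python3 go.py '[613,19.5,300]'
python3 - <<'E'
from h import *
im=r.snapshot("scene");cv2.imwrite("pics/s8.png",im)
cv2.imwrite("pics/s8c.png",cv2.resize(im[120:260,250:370],(514,600),interpolation=cv2.INTER_CUBIC))
E
```

```text
clock: 14.08
tool_pos: [613.0, 19.8, 212.6]
tcp_rot: [2.466, 1.947, -0.0]
contact_force: [-0.4, -0.3, -0.4]
width: 0.501
finger_force: 0.0
clock: 14.75
tool_pos: [613.4, 20.0, 339.1]
tcp_rot: [2.464, 1.946, 0.003]
contact_force: [-0.2, 0.6, -0.4]
width: 0.504
finger_force: 0.0
delta tool [-0.6 -0.4 39.1] xang 1.337 zaxis [ 0.003 -0.    -1.   ] [ 0.23  0.36 -0.48  1.43  0.17  1.39 -0.48]
```

View pics/s8c.png

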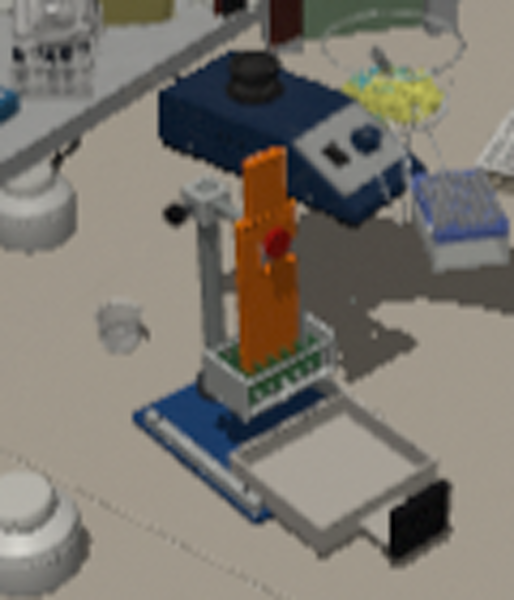

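The carrier hangs upright with the pin in the notch; the tray is still out. Next I'll shut the fingers, retreat toward the robot, and turn so the camera faces the robot side.

Units first: shifts go in cm and turns go in units of 0.05 rad. So -34 mm is -3.4, -24 mm is -2.4, -0.12 rad is -2.4.

```bash
python3 shift.py '[[0, 0, 0, 0, -2, 0, 0], [0, 0, 0, 0, -3.4, 0, 0], [0, 0, 0, 0, -3.4, 0, 0], [0, 0, 0, 0, -3.4, 0, 0], [0, 0, 0, 0, -3.4, 0, 0], [0, 0, 0, 0, -2.4, 0, 0], [0, 0, 0, 0, -1, 0, 0], [0, 0, -2.4, 0, 0, 0, 0], [0, 0, -2.4, 0, 0, 0, 0], [0, 0, -2.4, 0, 0, 0, 0]]' 30
python3 shift.py '[[0, 0, -2.4, 0, 0, 0, 0], [0, 0, -2.4, 0, 0, 0, 0], [0, 0, -2.4, 0, 0, 0, 0], [0, 0, -2.4, 0, 0, 0, 0], [0, 0, -2.4, 0, 0, 0, 0], [0, 0, -2.4, 0, 0, 0, 0], [0, 0, -2.4, 0, 0, 0, 0], [0, 0, -2.4, 0, 0, 0, 0], [0, 0, -2.4, 0, 0, 0, 0], [0, 0, -2.4, 0, 0, 0, 0]]'
python3 shift.py '[[0, 0, 0, 0, 0, 0, 0], [0, 0, 0, 0, 0, 0, 0]]'; python3 go.py '[428,62.8,35]'
```

```text
clock: 15.63
tool_pos: [428.1, 63.4, 336.9]
tcp_rot: [-2.07, -2.362, 0.001]
contact_force: [0.0, -0.1, -0.1]
width: 0.008
finger_force: 0.0
clock: 16.47
tool_pos: [428.3, 63.4, 336.6]
tcp_rot: [-0.375, -3.117, 0.0]
contact_force: [0.4, -0.6, -0.7]
width: 0.005
finger_force: 0.0
clock: 16.63
tool_pos: [428.2, 63.5, 336.9]
tcp_rot: [-0.39, -3.116, 0.0]
contact_force: [0.1, -0.4, 0.9]
width: 0.004
finger_force: 0.0
delta tool [ -0.4  -0.7 301.9] xang 2.893 zaxis [-0.001  0.    -1.   ] [ 0.3   0.02 -0.56  1.82  0.01  1.3   1.06]
```

```bash
python3 shift.py '[[0, 0, -0.24, 0, 0, 2, 0], [0, 0, 0, 0, 0, 3.8, 0], [0, 0, 0, 0, 0, 3.8, 0], [0, 0, 0, 0, 0, 3.8, 0], [0, 0, 0, 0, 0, 3.8, 0], [0, 0, 0, 0, 0, 3.8, 0], [0, 0, 0, 0, 0, 3.8, 0], [0, 0, 0, 0, 0, 3, 0], [0, 0, 0, 0, 0, 2, 0], [0, 0, 0, 0, 0, 0.7, 0]]'
python3 shift.py '[[0, 0, 0, 0, 0, 0, 0], [0, 0, 0, 0, 0, 0, 0]]'; python3 go.py '[512.7,43,32]'
```

```text
clock: 17.47
tool_pos: [426.1, 63.5, 29.5]
tcp_rot: [-0.37, -3.114, 0.001]
contact_force: [-0.6, -0.1, 0.2]
width: 0.002
finger_force: 0.0
clock: 17.63
tool_pos: [428.4, 64.1, 33.0]
tcp_rot: [-0.367, -3.12, -0.0]
contact_force: [0.8, 0.5, 0.8]
width: 0.005
finger_force: 0.0
delta tool [-86.9  -0.9   1. ] xang 2.907 zaxis [-0.  0. -1.] [ 0.14  0.42 -0.48  2.2   0.35  0.59  0.74]
```

```bash
python3 shift.py '[[0, 0, 0, -0.8, -0.05, 0, 0], [0, 0, 0, -1, 0, 0, 0], [0, 0, 0, -0.8, 0, 0, 0], [0, 0, 0, -0.8, 0, 0, 0], [0, 0, 0, -0.8, 0, 0, 0], [0, 0, 0, -0.8, 0, 0, 0], [0, 0, 0, -0.8, 0, 0, 0], [0, 0, 0, -0.8, 0, 0, 0], [0, 0, 0, -0.6, 0, 0, 0], [0, 0, 0, -0.4, 0, 0, 0]]'
python3 shift.py '[[0, 0, 0, -0.3, 0, 0, 0], [0, 0, 0, 0, 0, 0, 0]]';python3 shift.py '[[0, 0, 0, -0.3, 0, 0, 0], [0, 0, 0, 0, 0, 0, 0]]' | grep -E "pos|contact"; python3 go.py '[512.7,43,32]'
```

```text
clock: 18.47
tool_pos: [502.7, 45.4, 32.5]
tcp_rot: [-0.366, -3.12, 0.0]
contact_force: [-1.0, -0.7, 0.3]
width: 0.007
finger_force: 0.8
clock: 18.63
tool_pos: [505.5, 45.0, 32.5]
tcp_rot: [0.365, 3.12, 0.0]
contact_force: [-0.1, 0.3, -0.3]
width: 0.006
finger_force: 0.0
tool_pos: [508.1, 44.5, 32.6]
contact_force: [-0.0, -0.1, -1.1]
delta tool [-4.9 -0.4  0.6] xang 2.909 zaxis [ 0.  0. -1.] [ 0.18  0.52 -0.46  2.02  0.36  0.68  0.83]
```

```bash
for i in 1; do python3 shift.py '[[0, 0, 0, -0.2, 0, 0, 0], [0, 0, 0, -0.2, 0, 0, 0], [0, 0, 0, 0, 0, 0, 0]]' | grep -E "pos|contact"; done; python3 shift.py '[[0, 0, 0, -0.2, 0, 0, 0], [0, 0, 0, 0, 0, 0, 0]]' | grep -E "pos|contact"
python3 - <<'E'
from h import *
im=r.snapshot("scene");cv2.imwrite("pics/s9.png",im)
b=blobs((mask(im,"black")[200:260,290:360]),15);print([(list(map(int,s)),c.round(1)) for s,c in b])
b=blobs((mask(cv2.imread("pics/s8.png"),"black")[200:260,290:360]),15);print([(list(map(int,s)),c.round(1)) for s,c in b])
E
```

```text
tool_pos: [512.0, 43.5, 32.7]
contact_force: [-0.8, -0.2, -0.7]
tool_pos: [512.1, 43.4, 32.5]
contact_force: [-5.8, 1.3, 5.0]
[([15, 0, 48, 38, 1004], array([38.6, 14.5])), ([22, 32, 11, 8, 45], array([27. , 35.1]))]
[([11, 11, 25, 12, 94], array([21.9, 16.9])), ([50, 32, 15, 19, 173], array([57.3, 41. ]))]
```

Contact exactly where the stop was predicted; one more nudge to confirm.

In the tool's units: -2 mm is -0.2.

```bash
python3 shift.py '[[0, 0, 0, -0.2, 0, 0, 0], [0, 0, 0, 0, 0, 0, 0], [0, 0, 0, 0, 0, 0, 0]]' | grep -E "pos|contact"; python3 shift.py '[[0, 0, 0, -0.2, 0, 0, 0], [0, 0, 0, 0, 0, 0, 0], [0, 0, 0, 0, 0, 0, 0]]' | grep -E "pos|contact"
```

```text
tool_pos: [512.1, 43.4, 32.3]
contact_force: [-12.0, 2.7, 8.5]
tool_pos: [512.1, 43.4, 32.0]
contact_force: [-18.5, 4.4, 12.9]
```

Hard stop reached. Back off, rise, and check the outcome numerically.

```bash
python3 shift.py '[[0, 0, 0, 0.8, 0, 0, 0], [0, 0, 0, 1.5, 0, 0, 0], [0, 0, 0, 2.5, 0, 0, 0], [0, 0, 0, 2.5, 0, -0.5, 0], [0, 0, 0, 2, 0, -2, 0], [0, 0, 0, 0, 0, -3.5, 0], [0, 0, 0, 0, 0, -3.8, 0], [0, 0, 0, 0, 0, -3.8, 0], [0, 0, 0, 0, 0, -3.8, 0], [0, 0, 0, 0, 0, -3, 0]]'
python3 shift.py '[[0, 0, 0, 0, 0, -3.8, 0], [0, 0, 0, 0, 0, -3.8, 0], [0, 0, 0, 0, 0, -2, 0], [0, 0, 0, 0, 0, 0, 0], [0, 0, 0, 0, 0, 0, 0]]'
python3 - <<'E'
from h import *
np.set_printoptions(precision=1,suppress=True)
im=r.snapshot("scene");cv2.imwrite("pics/s10.png",im);m=r.camera_model("scene");Rc=R.from_rotvec(m["rotation"]).as_matrix()
def proj(p):
    q=(np.atleast_2d(p)-m["xyz"])@Rc;q=q@m["camera_matrix"].T;return (q[:,:2]/q[:,2:])
a=-.23;S=lambda x,y,z:np.array([613+x*np.cos(a)-y*np.sin(a),19.5+x*np.sin(a)+y*np.cos(a),z])
print("handle predicted home",proj([S(-93,y,z) for y in(-25,25) for z in(14,58)]))
print("black",[(list(map(int,s)),c) for s,c in blobs(mask(im,"black"),40) if 290<c[0]<370 and 190<c[1]<260])
print("tab top pred",proj([S(-4,y,60+188) for y in(-16,16)]),"plate shoulder",proj([S(-4,y,204) for y in(-24,24)]))
for n in("s8","s10"):
    o=mask(cv2.imread(f"pics/{n}.png"),"orange");print(n,[(list(map(int,s)),c) for s,c in blobs(o,40) if 280<c[0]<340])
d=cv2.absdiff(im,cv2.imread("pics/scene0.png")).max(2);d=cv2.medianBlur((d>45).astype(np.uint8)*255,3)
print("changed",[list(map(int,s)) for s,c in blobs(d,25)])
print(r.read_state()["clock"])
E
```

```text
clock: 20.6
tool_pos: [427.8, 63.9, 240.0]
tcp_rot: [0.364, 3.117, 0.001]
contact_force: [1.0, 0.9, -0.2]
width: 0.008
finger_force: 0.0
clock: 21.02
tool_pos: [427.8, 63.6, 333.7]
tcp_rot: [0.365, 3.117, 0.0]
contact_force: [0.0, -0.3, -0.0]
width: 0.004
finger_force: 0.0
handle predicted home [[338.9 230.8]
 [339.1 219.9]
 [326.6 238.5]
 [326.5 227.5]]
black [([325, 220, 17, 18, 181], array([331.9, 228.5]))]
tab top pred [[315.9 154.1]
 [307.  158.3]] plate shoulder [[318.4 166.4]
 [305.4 172.7]]
s8 [([305, 154, 15, 53, 546], array([311.4, 180.7]))]
s10 [([305, 154, 14, 53, 533], array([311.4, 180.7]))]
changed [[354, 0, 14, 7, 79], [326, 0, 82, 160, 5370], [536, 0, 95, 170, 5027], [596, 88, 44, 10, 305], [625, 106, 15, 4, 29], [617, 144, 23, 45, 273], [290, 154, 38, 74, 1152], [561, 181, 54, 11, 178], [380, 189, 12, 6, 39], [522, 190, 26, 23, 273], [347, 192, 93, 39, 1874], [598, 202, 12, 4, 27], [518, 215, 17, 21, 83], [506, 216, 13, 42, 135], [312, 220, 45, 32, 773], [578, 242, 36, 44, 491], [286, 247, 22, 70, 844], [564, 251, 12, 14, 55], [481, 258, 10, 14, 93], [476, 273, 6, 11, 41]]
21.0667
```

```bash
python3 -c "
from plant import r
print(r.sign_off())"
```

```text
the job is handed in; nothing more can be done
None
```

I hung the slide carrier upright and seated it on the pin, then pushed the drip tray home to its hard stop; I touched nothing else on the bench and handed the job in at about 21 s.

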